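# Seal-test a batch of gold caps on the three-seat tester

## Task

Lift the brass gauge ring that was left in the middle seat of the blue cap seal tester and put it flat on the round black rubber pad, and load every gold cap from the grey mat into a seat of the tester, crown up, one to a seat, each pressed down until it is fully home, its crown level with the tops of the seat's jaws. Then push the green start button fully down and let it come up, leave the test to run with the caps untouched for three seconds, and push the blue vent button fully down and let it come up. Last, stand all the caps crown up on the floor of the white tray, leaving the bottle and the pen pot where they are.

Things in the scene. Friction and masses are not known exactly. Their poses are not given: they have to be found in the camera images.
- gauge_c (a point): centre of the brass go-gauge ring, 60 mm outside, 40 mm hole, 26 mm tall, about 0.34 kg, loose; its z axis is the ring's axis. At the start it stands in the middle seat of the tester (seat 2), resting on the raised seat
- pad_top (a point): centre of the top of the round black rubber torque pad, fixed flat on the bench, 100 mm across, 6 mm thick; the ring's home
- cap1_c (a point): centre (half-way up) of crimped gold aluminium cap 1, a closed cap 60 mm in diameter and 30 mm tall, about 35 g, loose; z axis up through its crown. The caps all look alike; 2 or 3 of the 4 are present (the others read None). They start crown up on the grey mat
- cap2_c (a point): centre (half-way up) of crimped gold aluminium cap 2, a closed cap 60 mm in diameter and 30 mm tall, about 35 g, loose; z axis up through its crown. The caps all look alike; 2 or 3 of the 4 are present (the others read None). They start crown up on the grey mat
- cap3_c (a point): centre (half-way up) of crimped gold aluminium cap 3, a closed cap 60 mm in diameter and 30 mm tall, about 35 g, loose; z axis up through its crown. The caps all look alike; 2 or 3 of the 4 are present (the others read None). They start crown up on the grey mat
- cap4_c (a point): centre (half-way up) of crimped gold aluminium cap 4, a closed cap 60 mm in diameter and 30 mm tall, about 35 g, loose; z axis up through its crown. The caps all look alike; 2 or 3 of the 4 are present (the others read None). They start crown up on the grey mat
- mat_top (a point): centre of the top of the grey mat, 250 mm (its x) by 230 mm (its y), 2 mm thick, fixed on the bench; it may be on either side of the tester, the tray on the other
- seat1_home (a point): left (+y end) seat of the tester: where the centre of a cap lies when the cap is fully home in it. Axes of all three seats: z up, x and y along the tester's own, x away from the buttons. The deck is 23 mm below this point, the jaws' tops 15 mm above it, level with the crown of a cap that is home. The seat itself is a black rubber block 50 mm across
- seat2_home (a point): middle seat, the same. Each seat has two upright curved jaws, on its +y and -y sides, reaching 40 mm out from its centre; they leave a cap about 2 mm of play all round and flare at the top. On the +x and -x sides a 40 mm wide gap between the jaws is open down to the deck: a cap in a seat is held across x, one finger in each gap
- seat3_home (a point): right (-y end) seat, the same. A seat starts raised: a cap set on it stands about 6 mm too high until it is pushed down
- seat1 (a joint): how far seat 1 has been pushed down, m: 0 raised, 0.006 fully home. It resists with about 8 N friction and stays where it is left (no spring)
- seat2 (a joint): how far seat 2 has been pushed down, m: 0 raised, 0.006 fully home. It resists with about 8 N friction and stays where it is left (no spring)
- seat3 (a joint): how far seat 3 has been pushed down, m: 0 raised, 0.006 fully home. It resists with about 8 N friction and stays where it is left (no spring)
- start_top (a point): centre of the top of the green start button on the tester's deck, on the robot's side of the seats, right (-y); 36 mm across, its housing 52 mm across. The point moves with the button; the top stands 23 mm above the deck when up
- start (a joint): travel of the green start button, m: 0 up, 0.007 fully down; it springs back; about 2 N to begin and 6 N fully down
- vent_top (a point): centre of the top of the blue vent button, the same as the start button but left (+y)
- vent (a joint): travel of the blue vent button, m: 0 up, 0.007 fully down; it springs back; about 2 N to begin and 6 N fully down
- tray_in (a point): centre of the floor of the white tray, inside 272 mm (its x) by 172 mm (its y), fixed on the bench, floor 4 mm above the bench, walls 4 mm thick with their rim 12 mm above the floor
- bottle_c (a point): squat clear glass test bottle, 72 mm across, 105 mm tall, loose, beyond the tester; point 50 mm up. To be left alone
- pens_c (a point): black pen pot with three pens, 64 mm across, 120 mm tall in all, loose, beyond the tester; point 45 mm up. To be left alone
Things that resemble listed ones, but are neither listed nor needed, are in the scene too. What is shaped like the part that bears cap4_c but orange or red is not meant.

How it is judged:
By the outcome, as a careful person would: the job done as asked, in the order asked, and still so for the second after the job is handed in, with the robot touching nothing.
Of cap1, cap2, cap3, cap4 only 2 to 3 are there at a start; the rules pass over those that are not, and their reading is None.
At some moment in a run one of cap1, cap2, cap3, cap4 may be knocked a few centimetres aside while the robot is not near it.
It also fails if it takes over 210 s, if anything falls off the work surface, if the arm or the gripper's body presses on something with over 40 N, if the wrist force passes 120 N, or if a joint passes its speed limit or range.

## Robot

A 6-joint arm with a two-finger parallel gripper is mounted at the origin on the work surface. World frame = base frame: x ahead of the robot, y to its left, z up, the work surface at z = 0. Lengths are in m, angles in rad, forces in N, time in s.
With the tool pointing down it reaches from about 0.25 to 0.775 m from the base axis. Payload 4 kg.
Tool frame: the origin (TCP) lies between the finger pads; the fingertips stand 14 mm ahead of it and the grasp point (between the pads) lies 5 mm behind it (tip_reach is the distance from the TCP to the fingertips, in m); z points along the fingers, y is the line along which they close (so a half turn about z gives the same grasp; the last joint's range is limited). The gripper opens to 94 mm and grips with 3 to 60 N. Pads are 16 mm wide; open, the fingers measure 119 mm over their backs; the gripper's body (75 mm by 177 mm) begins 78 mm behind the grasp point.
Start: joints at [1.193, 0.087, 1.371, -0, 1.684, -0.103], TCP at [0.149, 0.529, 0.22] pointing down, gripper open.
Joint ranges: [-3.1, 3.1], [-0.76, 2.03], [0.27, 2.55], [-1.08, 4.22], [0.17, 2.65], [-2.57, 2.57]. Speed limits (rad/s): [2.79, 2.79, 3.14, 3.14, 3.14, 3.14].

## Interface

Orientations are given as [roll, pitch, yaw] about the fixed x, y, z axes, in that order (R = Rz(yaw) Ry(pitch) Rx(roll)).
In Python, from bench import * gives the robot as it stands. The module is installed in compiled form; this text tells all that it offers.
- The arm moves only by the tool servo_tool, never from a script. Its argument "targets" is a list of rows, each a list of 4 numbers: the shift along the tool's x, y, z in cm, then the turn about the tool's z in degrees. A call has 1 to 8 rows; each row is the pose to reach, as a shift and turn from the pose commanded when the call began, along the tool's axes at that moment; what a row does not reach only later rows make up. A row lasts 1/8 s, in which the tool goes at most 62.5 mm and 10.7 degrees, less where a joint would pass 70% of its speed; a pose out of reach is approached as far as the arm can. A call with a gripper value outside its range is refused whole. "claw" is the closure in counts, from 0 (fully open) to 255 (shut), set as the call begins (left out, the last holds). The fingers move at their own pace and stop on an object; the grip force is fixed at half the most. Time passes only in rows, so rows that repeat a pose let the fingers close. It gives the time, the measured TCP pose, the force, the opening and the grip force at its end, in the units of the state.
- get_obs(): the state, without advancing time (a new reading comes with each control period).
- snapshot(name): name is "side" or "top" or "wrist"; returns the picture (420x560x3 uint8, blue, green, red); there is no depth.
- camera_model(name): a dict with "camera_matrix" (3x3 intrinsics, pixels), "camera_from_world" (4x4, takes a point from world to camera coordinates). Camera axes: x right, y up, looking along -z (the intrinsics and any distortion apply to the point x, -y, -z); pixel columns grow to the right and rows downward; lengths in m; the calibration is good to about 2 mm. A picture is of the moment at which its call begins: read the wrist's pose just before it. camera_model takes no time and is no camera call; for the wrist camera it gives the pose at the moment of the call.
- close_job(): hands the job in; it is judged then, once.
The state is a dict: "time": time; "joint_positions": joint angles; "qvel": joint speeds; "joint_torque": joint torques, N m; "tool_pos": TCP position; "ee_rot": TCP orientation; "wrist_force": force on the tool from outside, world axes, zero at the start; "wrist_torque": the same for the moment, N m; "width": finger opening in m; "finger_force": force on a finger pad.
Only numpy, scipy, OpenCV 4.12 (cv2) and the standard library are available. Lean on these libraries where they do the work, as an engineer would, in place of code of your own. Each camera call takes 0.05 s, during which the arm holds its last target. There are 200 camera calls.

## Working session

There is one attempt and no reset: what is moved stays moved. The work goes in short steps, Python scripts to look and compute and a tool call to move; the robot and the scene stay as the last step left them, time stands still between calls to the robot, and variables do not carry over. Pictures are saved under pics/ and viewed, at most 14 in all, crops included, and the job is handed in when it is done.

Besides the shell and the picture viewer there is one more tool, called after "Emit:" as name([rows], argument=value, ...), one row to a line, values as JSON. servo_tool: Moves the arm, as the interface text tells. Its arguments: {"type":"object","properties":{"targets":{"type":"array"},"claw":{"type":"number"}},"required":["targets"]}

```bash
mkdir -p pics
cat > h.py <<'E'
from bench import *
import numpy as np, cv2
def cam(n):
    c=camera_model(n); return np.array(c["camera_matrix"]),np.array(c["camera_from_world"]),c
def ray(n,uv,z,m=None):
    K,T,_=m or cam(n)
    d=np.linalg.inv(K)@np.array([uv[0],uv[1],1.]); d=np.array([d[0],-d[1],-d[2]])
    R=T[:3,:3];t=T[:3,3];o=-R.T@t;w=R.T@d
    return o+w*(z-o[2])/w[2]
def proj(n,p,m=None):
    K,T,_=m or cam(n)
    q=T[:3,:3]@np.array(p)+T[:3,3]; q=K@np.array([q[0],-q[1],-q[2]]); return q[:2]/q[2]
E
python3 - <<'E'
from h import *
for n in ("top","side"):
    cv2.imwrite(f"pics/{n}0.png",snapshot(n)); print(n,camera_model(n))
o=get_obs();print(o)
E
```

```text
top {'camera_matrix': array([[444.53912359,   0.        , 279.75943089],
       [  0.        , 444.53912359, 210.44892085],
       [  0.        ,   0.        ,   1.        ]]), 'camera_from_world': array([[ 0.02567286, -0.99951738,  0.01749018,  0.0543404 ],
       [ 0.9870462 ,  0.0281165 ,  0.15795336, -0.60699845],
       [-0.15836889,  0.0132085 ,  0.98729166, -1.266571  ],
       [ 0.        ,  0.        ,  0.        ,  1.        ]])}
side {'camera_matrix': array([[460.33647574,   0.        , 277.7611452 ],
       [  0.        , 460.33647574, 211.34840541],
       [  0.        ,   0.        ,   1.        ]]), 'camera_from_world': array([[ 0.97553297, -0.21969119, -0.00843829, -0.56728461],
       [ 0.15315135,  0.65152582,  0.74300658, -0.18574297],
       [-0.15773423, -0.72611975,  0.66923092, -1.45671407],
       [ 0.        ,  0.        ,  0.        ,  1.        ]])}
{'time': 0.1, 'joint_positions': array([ 1.19290832e+00,  8.79017939e-02,  1.37210736e+00, -5.99036510e-06,
        1.68359431e+00, -1.03110241e-01]), 'qvel': array([ 0.00116232, -0.00047491, -0.00127822,  0.00207755,  0.00201755,
       -0.00156708]), 'joint_torque': array([ 2.13512874e-03, -3.41251194e+01, -3.03301978e+01,  7.19481683e-02,
        3.04257427e-02, -8.30050294e-05]), 'tool_pos': array([0.14907136, 0.52892635, 0.21840773]), 'ee_rot': array([-3.13959191e+00, -2.01045343e-04,  2.86681402e+00]), 'wrist_force': array([ 0.17487141, -0.3992729 , -0.05507304]), 'wrist_torque': array([-0.00796877,  0.00050064, -0.03906919]), 'finger_force': 0.0, 'width': 0.0937798738986363}
```

View pics/top0.png

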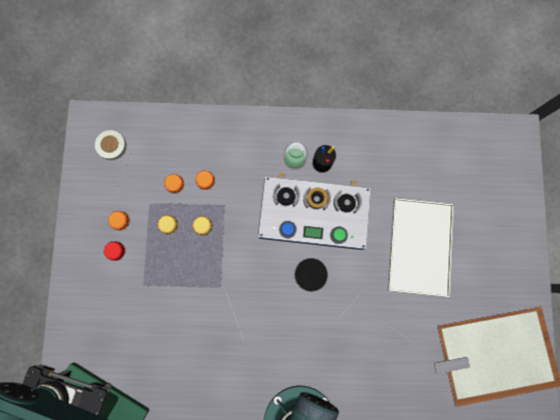

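View pics/side0.png

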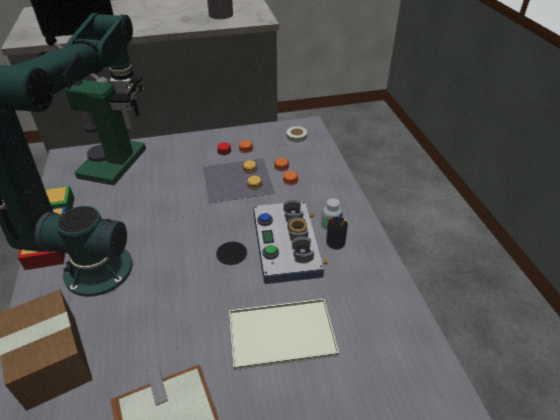

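```bash
cat >> h.py <<'E'
def tri(a,b):
    from scipy.optimize import least_squares
    ma,mb=cam("top"),cam("side")
    r=least_squares(lambda p:np.r_[proj("top",p,ma)-a,proj("side",p,mb)-b],[.5,0,.05]); return r.x,r.fun
def blobs(im,lo,hi,mn=15):
    h=cv2.cvtColor(im,cv2.COLOR_BGR2HSV); m=cv2.inRange(h,np.array(lo),np.array(hi))
    n,l,s,c=cv2.connectedComponentsWithStats(m)
    return [(c[i].round(1).tolist(),int(s[i,4]),s[i,:4].tolist()) for i in range(1,n) if s[i,4]>=mn]
E
python3 - <<'E'
from h import *
R=dict(gold=((18,100,90),(32,255,255)),green=((60,120,80),(80,255,255)),blue=((100,120,80),(125,255,255)))
for n in ("top","side"):
    im=cv2.imread(f"pics/{n}0.png")
    for k,v in R.items(): print(n,k,blobs(im,*v))
print(tri((340,235),(271,251)),tri((288,229),(265,218)),tri((317,198),(298,226.5)))
for uv in [(167,225),(202,226)]: print("cap",ray("top",uv,.032))
print("pad",ray("top",(311,275),.006))
for uv in [(396,200),(452,204),(389,294),(449,296)]: print("tray",ray("top",uv,.016))
for uv in [(265,178),(370,188),(259,239),(365,248)]: print("deck",ray("top",uv,.05))
i=cv2.imread("pics/top0.png");
a=cv2.resize(i[140:300,250:460],None,fx=3.5,fy=3.5,interpolation=cv2.INTER_CUBIC);cv2.imwrite("pics/c1.png",a)
E
```

```text
top gold [([330.8, 149.2], 25, [328, 146, 6, 7]), ([316.9, 197.5], 199, [307, 188, 21, 20]), ([167.4, 224.2], 295, [158, 215, 20, 19]), ([201.8, 225.3], 281, [193, 216, 19, 19])]
top green [([339.1, 234.3], 120, [333, 229, 13, 12])]
top blue [([322.6, 148.7], 18, [321, 146, 4, 8]), ([287.5, 228.5], 123, [282, 223, 12, 12])]
side gold [([249.2, 164.4], 90, [243, 160, 13, 9]), ([253.9, 180.2], 105, [247, 176, 14, 9]), ([55.9, 194.3], 239, [46, 187, 20, 16]), ([57.6, 210.9], 38, [53, 209, 9, 5]), ([297.4, 225.0], 82, [289, 219, 18, 13]), ([27.2, 251.4], 36, [22, 250, 14, 4])]
side green [([63.0, 197.7], 62, [51, 186, 19, 19]), ([270.1, 249.1], 63, [265, 246, 11, 7])]
side blue [([63.9, 209.2], 16, [63, 207, 3, 6]), ([264.4, 216.2], 57, [260, 213, 10, 7])]
(array([ 0.53608033, -0.10523211,  0.06688737]), array([ 0.02554639, -0.28076898, -0.29461768,  0.05948234])) (array([0.5486862 , 0.04575351, 0.06693469]), array([ 0.00435261, -0.04757891, -0.05383616,  0.01094677])) (array([ 0.63982556, -0.03558388,  0.08363005]), array([ 0.0276223 , -0.25596208, -0.27676739,  0.06962503]))
cap [0.55465797 0.40352157 0.032     ]
cap [0.55455701 0.29997534 0.032     ]
pad [ 0.41951613 -0.02808678  0.006     ]
tray [ 0.65282588 -0.28383087  0.016     ]
tray [ 0.64535543 -0.45558646  0.016     ]
tray [ 0.36980044 -0.25860574  0.016     ]
tray [ 0.3684729  -0.43672563  0.016     ]
deck [0.70174025 0.11733885 0.05      ]
deck [ 0.68049374 -0.19690528  0.05      ]
deck [0.51884483 0.12919703 0.05      ]
deck [ 0.500958   -0.18108269  0.05      ]
```

View pics/c1.png

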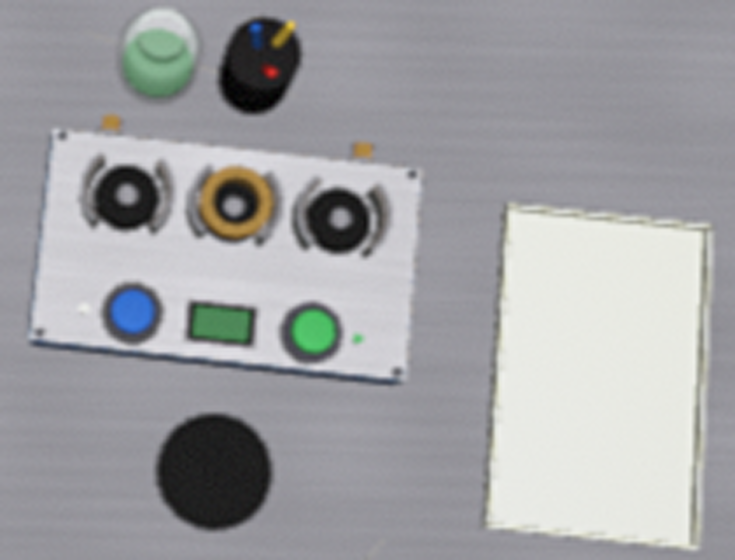

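Emit:
servo_tool([
  [-57.7,-38.7,-4,79],
  [-57.7,-38.7,-4,79],
  [-57.7,-38.7,-4,79],
  [-57.7,-38.7,-4,79],
  [-57.7,-38.7,-4,79],
  [-57.7,-38.7,-4,79],
  [-57.7,-38.7,-4,79],
  [-57.7,-38.7,-4,79],
], claw=0)

```text
time: 1.1
tool_pos: [0.4736, 0.1475, 0.248]
ee_rot: [-3.141, -0.0, 1.485]
wrist_force: [-1.0, 0.8, 0.3]
width: 0.094
finger_force: 0.0
```

Emit:
servo_tool([
  [-16.6,14,0,0],
  [-16.6,14,0,0],
  [-16.6,14,0,0],
  [-16.6,14,0,0],
  [-16.6,14,0,0],
  [-16.6,14,0,0],
])

```text
time: 1.85
tool_pos: [0.5981, -0.027, 0.2478]
ee_rot: [-3.14, -0.001, 1.488]
wrist_force: [-1.4, -0.3, -0.4]
width: 0.0939
finger_force: 0.0
```

Run:
```python
from h import *
c=camera_model("wrist");o=get_obs();i=snapshot("wrist");cv2.imwrite("pics/w1.png",i)
print(c,o["tool_pos"],o["ee_rot"])
import pickle;pickle.dump(c,open("pics/w1.pkl","wb"))
```

```text
{'camera_matrix': array([[294.49511805,   0.        , 279.80791459],
       [  0.        , 294.49511805, 207.05985271],
       [  0.        ,   0.        ,   1.        ]]), 'camera_from_world': array([[ 0.99662755, -0.08204046, -0.00169968, -0.59626874],
       [ 0.07878466,  0.96245746, -0.25974722,  0.01196489],
       [ 0.02294565,  0.25873733,  0.96567515, -0.42571922],
       [ 0.        ,  0.        ,  0.        ,  1.        ]])} [ 0.59806851 -0.0269689   0.24783638] [-3.14042792e+00 -7.68253912e-04  1.48849849e+00]
```

View pics/w1.png

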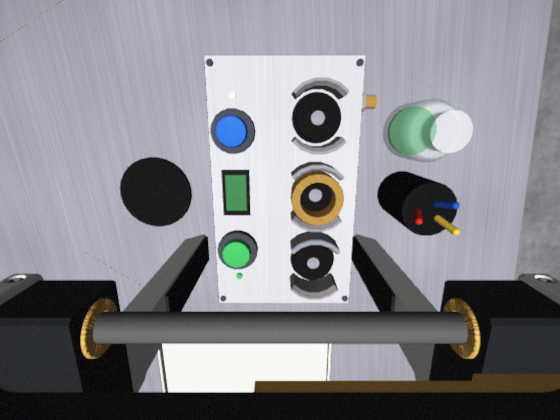

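Run:
```python
from h import *
import pickle
from scipy.optimize import least_squares
c=pickle.load(open("pics/w1.pkl","rb"));mw=(np.array(c["camera_matrix"]),np.array(c["camera_from_world"]),c);mt=cam("top")
C=lambda u,v:np.array([u/3.5+250-.36,v/3.5+140-.36])
F=dict(scr1=((210,62),(62,135)),scr2=((360,62),(412,175)),s1=((317.5,117.5),(127,196)),s3=((313,263),(340,218)),bl=((231,131),(133,312)),gr=((236,254),(313,331)),ring=((317,199),(236,202)),pad=((155.5,191.5),(214,471)))
F["scr1"]=((210,62),(40,332));F["scr2"]=((360,62),(62,135));F["scr3"]=((223,298.5),(397,372));F["scr4"]=((345,298.5),(412,175))
for k,(a,b) in F.items():
    b=C(*b)
    r=least_squares(lambda p:np.r_[proj(0,p,mw)-a,proj(0,p,mt)-b],[.5,0,.05])
    print(k,r.x.round(4),r.fun.round(1))
for dz in(.04,.045,.05):
  print(dz,[ray(0,u,dz+h,mw).round(4)[:2] for u,h in(((317.5,117.5),.014),((313,263),.014),((317,199),.04),((231,131),.023),((236,254),.023))])
print(ray(0,(155.5,191.5),.006,mw))
```

```text
scr1 [0.5321 0.125  0.0616] [-0.1  0.2 -0.6 -0.4]
scr2 [0.6941 0.1105 0.0679] [ 0.4  0.1 -0.2  1. ]
s1 [0.6418 0.0566 0.0978] [-0.1  0.2 -0.6 -0.4]
s3 [ 0.6324 -0.1255  0.0574] [ 0.4  0.1 -0.3  0.8]
bl [0.5483 0.0504 0.0767] [-0.   0.4 -1.1 -0.2]
gr [ 0.535  -0.0998  0.0689] [ 0.4  0.3 -0.8  0.7]
ring [ 0.6402 -0.0352  0.0738] [ 0.4  0.2 -0.5  0.9]
pad [ 0.4209 -0.0231  0.0073] [ 0.2  0.6 -1.4  0.3]
scr3 [ 0.5048 -0.1738  0.0489] [ 0.4  0.3 -0.6  0.7]
scr4 [ 0.6754 -0.1901  0.0445] [ 0.2  0.  -0.   0.3]
0.04 [array([0.6473, 0.0578]), array([ 0.6322, -0.127 ]), array([ 0.6391, -0.0334]), array([0.5462, 0.0509]), array([ 0.5334, -0.1019])]
0.045 [array([0.6467, 0.0577]), array([ 0.6318, -0.1245]), array([ 0.6385, -0.0322]), array([0.547 , 0.0509]), array([ 0.5344, -0.0997])]
0.05 [array([0.6461, 0.0576]), array([ 0.6314, -0.122 ]), array([ 0.638 , -0.0309]), array([0.5478, 0.0508]), array([ 0.5354, -0.0975])]
[ 0.42023519 -0.02237097  0.006     ]
```

Emit:
servo_tool([
  [-0.2,4.1,0,0],
  [-0.2,4.1,4,0],
  [-0.2,4.1,8,0],
  [-0.2,4.1,12,0],
  [-0.2,4.1,12.8,0],
  [-0.2,4.1,12.8,0],
], claw=50)

```text
time: 2.65
tool_pos: [0.6392, -0.0322, 0.1211]
ee_rot: [3.141, -0.0, 1.489]
wrist_force: [0.2, 0.2, 0.2]
width: 0.0759
finger_force: 0.0
```

Run:
```python
from h import *
import pickle
c=camera_model("wrist");i=snapshot("wrist");cv2.imwrite("pics/w2.png",i);pickle.dump(c,open("pics/w2.pkl","wb"))
print(get_obs()["tool_pos"])
```

```text
[ 0.64009533 -0.03256549  0.12244483]
```

View pics/w2.png

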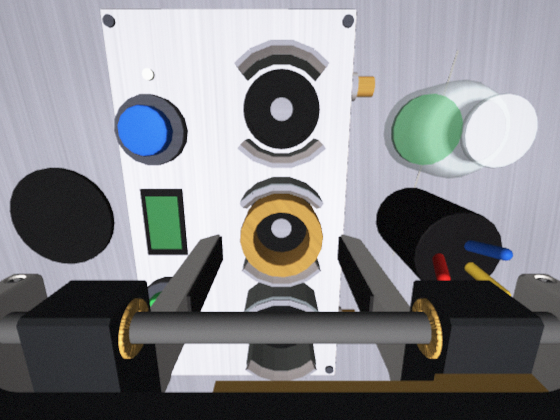

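Run:
```python
from h import *
import pickle
from scipy.optimize import least_squares
M=[]
for n in("w1","w2"):
    c=pickle.load(open(f"pics/{n}.pkl","rb"));M.append((np.array(c["camera_matrix"]),np.array(c["camera_from_world"]),c))
for k,(a,b) in dict(s1=((317.5,117.5),(281.5,109)),ring=((317,199),(281.5,235)),bl=((231,131),(142,131)),scr1=((210,62),(110,20)),scr2=((360,62),(348,20))).items():
    r=least_squares(lambda p:np.r_[proj(0,p,M[0])-a,proj(0,p,M[1])-b],[.5,0,.05]); print(k,r.x.round(4),r.fun.round(1))
for dz in(.045,.05): print(dz,ray(0,(281.5,235),dz+.04,M[1]),ray(0,(281.5,109),dz+.014,M[1]))
```

```text
s1 [0.6463 0.0575 0.0621] [-0.   0.1  0.  -0. ]
ring [ 0.639  -0.0337  0.077 ] [-0.3 -0.3  0.2  0.2]
bl [0.5479 0.0504 0.074 ] [-0.   0.5  0.  -0.3]
scr1 [0.53   0.1277 0.0504] [ 0.  -0.1 -0.   0.1]
scr2 [0.6974 0.1131 0.0536] [-0.1  0.   0.  -0. ]
0.045 [ 0.63905877 -0.0305998   0.085     ] [0.64627788 0.0576628  0.059     ]
0.05 [ 0.63917993 -0.02873312  0.09      ] [0.64622646 0.05737538 0.064     ]
```

Emit:
servo_tool([
  [0,-0.1,2,0],
  [0,-0.1,4,0],
  [0,-0.1,4.8,0],
  [0,-0.1,4.8,0],
])

```text
time: 3.2
tool_pos: [0.638, -0.033, 0.0717]
ee_rot: [-3.14, -0.0, 1.488]
wrist_force: [0.6, -0.3, -0.7]
width: 0.0756
finger_force: 0.0
```

Emit:
servo_tool([
  [0,0,0,0],
  [0,0,0,0],
  [0,0,0,0],
  [0,0,0,0],
], claw=255)

```text
time: 3.7
tool_pos: [0.6392, -0.0332, 0.0732]
ee_rot: [3.139, 0.0, 1.488]
wrist_force: [1.8, -0.1, 1.8]
width: 0.0585
finger_force: 30.5
```

Emit:
servo_tool([
  [0,0,0,0],
  [0,0,-0.8,0],
  [0,0,-0.8,0],
  [0,0,-0.8,0],
], claw=50)

```text
time: 4.2
tool_pos: [0.6383, -0.033, 0.0803]
ee_rot: [-3.142, -0.0, 1.488]
wrist_force: [-0.5, -0.4, 0.5]
width: 0.0756
finger_force: 0.0
```

Emit:
servo_tool([
  [0,0,0,0],
  [0,0,0,0],
  [0,0,0,0],
  [0,0,0,0],
  [0,0,-1,0],
  [0,0,-5,0],
  [0,0,-9,0],
  [0,0,-9,0],
], claw=255)

```text
time: 5.2
tool_pos: [0.6403, -0.0332, 0.175]
ee_rot: [3.133, 0.0, 1.488]
wrist_force: [-0.0, -0.3, -2.7]
width: 0.0585
finger_force: 29.8
```

Emit:
servo_tool([
  [-0.8,-21.9,0,0],
  [-0.8,-21.9,0,0],
  [-0.8,-21.9,0,0],
  [-0.8,-21.9,0,0],
  [-0.8,-21.9,5,0],
  [-0.8,-21.9,9,0],
  [-0.8,-21.9,12,0],
  [-0.8,-21.9,12,0],
])

```text
time: 6.2
tool_pos: [0.415, -0.022, 0.0458]
ee_rot: [-3.131, -0.001, 1.488]
wrist_force: [-0.7, 0.2, -3.3]
width: 0.0582
finger_force: 29.7
```

Emit:
servo_tool([
  [0,0,0,0],
  [0,0,0,0],
])

```text
time: 6.45
tool_pos: [0.4206, -0.0231, 0.0517]
ee_rot: [3.139, 0.0, 1.488]
wrist_force: [0.4, 0.6, -2.7]
width: 0.0585
finger_force: 29.7
```

Run:
```python
from h import *
import pickle
print(get_obs()["tool_pos"],get_obs()["wrist_force"])
c=camera_model("wrist");i=snapshot("wrist");cv2.imwrite("pics/w3.png",i);pickle.dump(c,open("pics/w3.pkl","wb"))
```

```text
[ 0.42060203 -0.02307978  0.05173648] [ 0.35539602  0.58649817 -2.65247071]
```

View pics/w3.png

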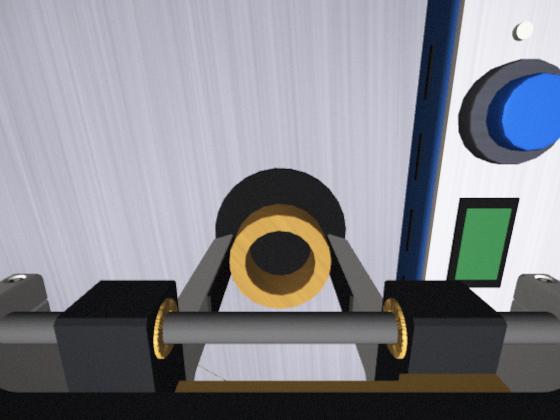

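Emit:
servo_tool([
  [0,0,1.2,0],
  [0,0,2,0],
  [0,0,2.3,0],
  [0,0,2.3,0],
  [0,0,2.3,0],
])

```text
time: 7.12
tool_pos: [0.4196, -0.0229, 0.0274]
ee_rot: [3.141, -0.0, 1.488]
wrist_force: [0.8, -0.8, -2.7]
width: 0.0584
finger_force: 29.7
```

Emit:
servo_tool([
  [0,0,0.2,0],
  [0,0,0.2,0],
])

```text
time: 7.38
tool_pos: [0.4193, -0.0229, 0.0252]
ee_rot: [-3.141, -0.0, 1.488]
wrist_force: [0.2, -0.4, -3.2]
width: 0.0585
finger_force: 29.7
```

Emit:
servo_tool([
  [0,0,0.2,0],
  [0,0,0.2,0],
])

```text
time: 7.62
tool_pos: [0.4192, -0.0228, 0.023]
ee_rot: [-3.141, -0.0, 1.488]
wrist_force: [0.7, -0.5, -4.1]
width: 0.0584
finger_force: 29.7
```

Emit:
servo_tool([
  [0,0,0.12,0],
  [0,0,0.12,0],
  [0,0,0.12,0],
])

```text
time: 8.0
tool_pos: [0.4194, -0.0229, 0.022]
ee_rot: [3.142, -0.0, 1.488]
wrist_force: [-0.6, 0.2, -2.5]
width: 0.0583
finger_force: 29.7
```

Emit:
servo_tool([
  [0,0,0.12,0],
  [0,0,0.12,0],
  [0,0,0.12,0],
])

```text
time: 8.38
tool_pos: [0.4194, -0.0229, 0.0219]
ee_rot: [-3.141, -0.0, 1.488]
wrist_force: [-3.2, 0.7, 6.7]
width: 0.0585
finger_force: 29.8
```

Emit:
servo_tool([
  [0,0,-0.1,0],
  [0,0,-0.1,0],
  [0,0,-0.1,0],
  [0,0,-4,0],
  [0,0,-9,0],
  [0,0,-14,0],
  [0,0,-18,0],
  [0,0,-18,0],
], claw=50)

```text
time: 9.38
tool_pos: [0.4216, -0.0233, 0.2047]
ee_rot: [3.133, 0.001, 1.488]
wrist_force: [0.8, 1.0, -0.7]
width: 0.0758
finger_force: 0.0
```

Run:
```python
from h import *
t=snapshot("top");print(blobs(t,(18,100,90),(32,255,255)))
print(get_obs()["tool_pos"])
w=snapshot("wrist"); cv2.imwrite("pics/w4.png",np.hstack([cv2.resize(w,None,fx=.7,fy=.7),cv2.resize(t,None,fx=.7,fy=.7)]))
```

```text
[([330.6, 149.2], 25, [328, 146, 6, 7]), ([167.3, 224.2], 294, [158, 215, 20, 19]), ([201.9, 225.3], 281, [193, 216, 19, 19])]
[ 0.42025947 -0.02307892  0.20209308]
```

View pics/w4.png

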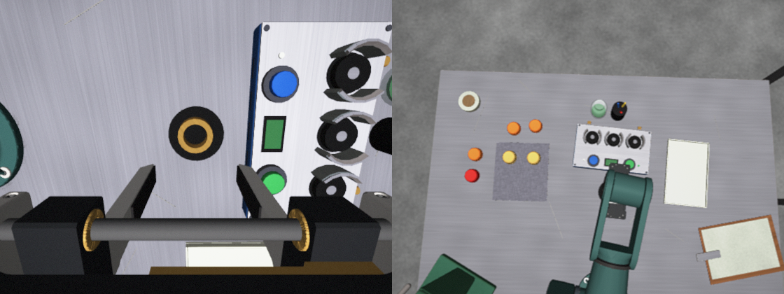

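Emit:
servo_tool([
  [33.3,10.7,0,0],
  [33.3,10.7,0,0],
  [33.3,10.7,0,0],
  [33.3,10.7,0,0],
  [33.3,10.7,2,0],
  [33.3,10.7,5,0],
  [33.3,10.7,5,0],
  [33.3,10.7,5,0],
])

```text
time: 10.48
tool_pos: [0.5528, 0.2992, 0.1494]
ee_rot: [-3.139, 0.002, 1.488]
wrist_force: [-0.3, 0.3, 0.4]
width: 0.0755
finger_force: 0.0
```

```bash
cat >> h.py <<'E'
def look(z,lo=(18,100,90),hi=(32,255,255),mn=300):
    """gold crowns in the wrist view at height z, with shift (cm, tool axes) from TCP"""
    o=get_obs();m=cam("wrist");im=snapshot("wrist");p=o["tool_pos"];y=o["ee_rot"][2]
    X=np.array([np.cos(y),np.sin(y)]);Y=np.array([np.sin(y),-np.cos(y)])
    h=cv2.cvtColor(im,cv2.COLOR_BGR2HSV);k=cv2.inRange(h,np.array(lo),np.array(hi))
    cs,_=cv2.findContours(k,cv2.RETR_EXTERNAL,cv2.CHAIN_APPROX_NONE)
    print("tcp",p.round(4),"yaw",y.round(3))
    for c in cs:
        if cv2.contourArea(c)<mn: continue
        q=np.array([ray(0,v[0],z,m)[:2] for v in c]); (cx,cy),r=cv2.minEnclosingCircle(q.astype(np.float32)*1000)
        e=np.array([cx,cy])/1000; d=e-p[:2]; print("at",e.round(4),"r mm",round(r,1),"px",cv2.boundingRect(c),"shift cm",round(d@X*100,2),round(d@Y*100,2))
    return im
E
python3 - <<'E'
from h import *
cv2.imwrite("pics/w5.png",look(.032))
E
```

```text
tcp [0.5528 0.2992 0.1494] yaw 1.488
at [0.7097 0.142 ] r mm 37.4 px (424, 303, 19, 56) shift cm -14.37 16.94
at [0.5565 0.31  ] r mm 28.8 px (258, 168, 54, 57) shift cm 1.1 0.28
at [0.5567 0.4081] r mm 27.7 px (247, 57, 60, 66) shift cm 10.88 -0.51
```

View pics/w5.png

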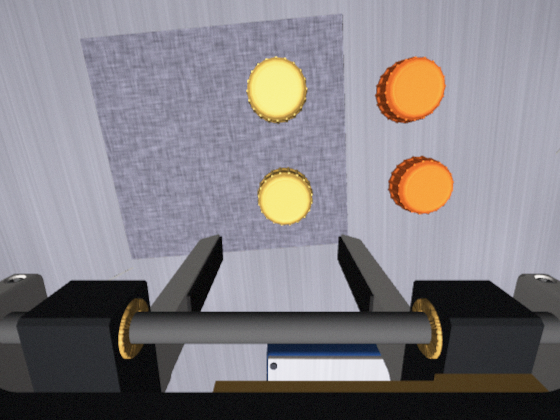

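Run:
```python
from h import *
look(.032)
t=snapshot("top")
for b in blobs(t,(18,100,90),(32,255,255),100): print(b,ray("top",b[0],.032),ray("top",b[0],.027))
```

```text
tcp [0.5535 0.2991 0.151 ] yaw 1.487
at [0.711  0.1398] r mm 37.1 px (424, 304, 19, 55) shift cm -14.56 17.03
at [0.5568 0.3101] r mm 29.1 px (257, 167, 54, 58) shift cm 1.13 0.24
at [0.5573 0.4083] r mm 27.7 px (246, 57, 60, 66) shift cm 10.92 -0.53
([164.8, 227.0], 141, [158, 219, 17, 15]) [0.54851888 0.40961485 0.032     ] [0.54909511 0.41083879 0.027     ]
([310.9, 274.6], 235, [301, 264, 21, 22]) [ 0.4202338  -0.02552116  0.032     ] [ 0.42032166 -0.02595374  0.027     ]
```

Run:
```python
from h import *
o=get_obs();p=o["tool_pos"];y=o["ee_rot"][2];m=cam("wrist")
X=np.array([np.cos(y),np.sin(y),0]);Y=np.array([np.sin(y),-np.cos(y),0]);Z=np.array([0,0,-1.])
print("cam in tool",[(round(float((-m[1][:3,:3].T@m[1][:3,3]-p)@a),4)) for a in(X,Y,Z)])
for a in(-.008,0,.008):
  print(a,[proj(0,p+a*X+s*Y+.014*Z,m).round(1) for s in(-.038,.038,-.05,.05)])
im=cv2.imread("pics/w5.png");cv2.imwrite("pics/w5c.png",cv2.resize(im[150:300,180:380],None,fx=4,fy=4,interpolation=cv2.INTER_CUBIC))
```

```text
cam in tool [0.0768, -0.0019, -0.1654]
-0.008 [array([224.8, 260.4]), array([339.4, 260.3]), array([206.7, 260.4]), array([357.5, 260.3])]
0 [array([224.2, 249.2]), array([340.1, 249.1]), array([205.9, 249.2]), array([358.3, 249.1])]
0.008 [array([223.6, 237.7]), array([340.7, 237.6]), array([205.1, 237.7]), array([359.2, 237.6])]
```

View pics/w5c.png

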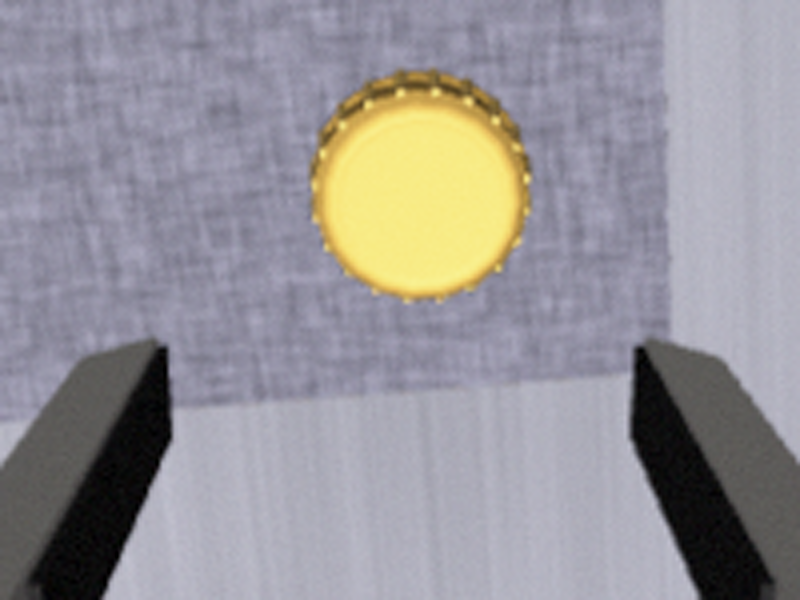

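Emit:
servo_tool([
  [0.6,0.2,2,0],
  [0.6,0.2,4,0],
  [0.6,0.2,6,0],
  [0.6,0.2,7,0],
  [0.6,0.2,7,0],
  [0.6,0.2,7,0],
])

```text
time: 11.38
tool_pos: [0.5565, 0.3062, 0.0815]
ee_rot: [3.14, -0.001, 1.488]
wrist_force: [-0.8, 0.6, -0.1]
width: 0.0754
finger_force: 0.0
```

Run:
```python
from h import *
im=look(.032)
o=get_obs();p=o["tool_pos"];y=o["ee_rot"][2];m=cam("wrist")
X=np.array([np.cos(y),np.sin(y)]);Y=np.array([np.sin(y),-np.cos(y)])
g=cv2.medianBlur(cv2.cvtColor(im,cv2.COLOR_BGR2HSV),5);k=cv2.inRange(g,np.array((18,90,215)),np.array((34,255,255)))
n,l,s,c=cv2.connectedComponentsWithStats(k)
for i in range(1,n):
    if s[i,4]>300:
        e=ray(0,c[i],.032,m)[:2];d=e-p[:2];print(s[i],c[i],e,d@X*100,d@Y*100)
cv2.imwrite("pics/w6.png",im)
```

```text
tcp [0.5565 0.3062 0.0815] yaw 1.488
at [0.677  0.2051] r mm 28.5 px (424, 303, 19, 56) shift cm -9.07 12.84
at [0.5568 0.3114] r mm 29.6 px (247, 187, 70, 73) shift cm 0.53 -0.01
at [0.5572 0.4084] r mm 27.5 px (231, 45, 79, 87) shift cm 10.2 -0.78
[ 234   49   72   76 4251] [269.47471183  86.38555634] [0.5567939  0.41071683] 10.412313836047106 -0.8562087307571464
[ 250  200   63   60 2948] [281.20115332 229.03426052] [0.5564004  0.30761102] 0.13381249891083802 -0.04255210579934298
```

View pics/w6.png

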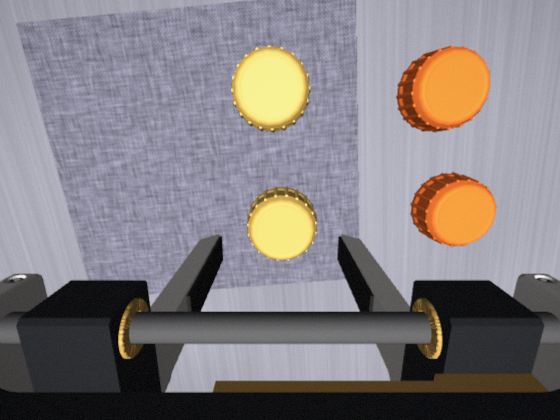

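Emit:
servo_tool([
  [0.1,0,3,0],
  [0.1,0,5,0],
  [0.1,0,6,0],
  [0.1,0,6,0],
  [0.1,0,6,0],
])

```text
time: 12.05
tool_pos: [0.5569, 0.3073, 0.0219]
ee_rot: [3.14, -0.001, 1.488]
wrist_force: [0.4, -0.2, 0.4]
width: 0.0756
finger_force: 0.0
```

Emit:
servo_tool([
  [0,0,0,0],
  [0,0,0,0],
  [0,0,0,0],
  [0,0,0,0],
], claw=255)

```text
time: 12.55
tool_pos: [0.5567, 0.3072, 0.0217]
ee_rot: [3.14, -0.001, 1.488]
wrist_force: [-0.6, 0.5, 3.7]
width: 0.0597
finger_force: 30.0
```

Emit:
servo_tool([
  [0,0,-5,0],
  [0,0,-10,0],
  [0,0,-14,0],
  [-24.1,11,-14,0],
  [-24.1,11,-14,0],
  [-24.1,11,-14,0],
  [-24.1,11,-14,0],
  [-24.1,11,-14,0],
])

```text
time: 13.55
tool_pos: [0.6462, 0.0537, 0.1598]
ee_rot: [-3.14, 0.001, 1.483]
wrist_force: [-0.3, -0.2, -1.4]
width: 0.0592
finger_force: 30.0
```

Emit:
servo_tool([
  [0,0,2,0],
  [0,0,2,0],
  [0,0,2,0],
  [0,0,2,0],
])

```text
time: 14.05
tool_pos: [0.6461, 0.0585, 0.1419]
ee_rot: [3.14, -0.0, 1.489]
wrist_force: [-0.3, -0.2, -0.8]
width: 0.0595
finger_force: 30.0
```

Run:
```python
from h import *
im=look(.155);cv2.imwrite("pics/w7.png",im)
m=cam("wrist")
for n,p in dict(s1=(.6462,.0575),s2=(.6388,-.0322),s3=(.6314,-.122)).items(): print(n,[proj(0,(*p,z),m).round(1) for z in(.064,.088)])
```

```text
tcp [0.6461 0.0585 0.1419] yaw 1.489
at [0.7145 0.0109] r mm 19.7 px (394, 303, 16, 56) shift cm -4.18 7.2
at [0.5217 0.0505] r mm 16.0 px (45, 273, 48, 39) shift cm -1.81 -12.34
at [0.6444 0.0654] r mm 30.0 px (233, 206, 94, 99) shift cm 0.68 -0.23
s1 [array([281.7, 220.7]), array([281.9, 230. ])]
s2 [array([281.5, 311.5]), array([281.6, 328.1])]
s3 [array([281.3, 388.2]), array([281.4, 409.9])]
```

View pics/w7.png

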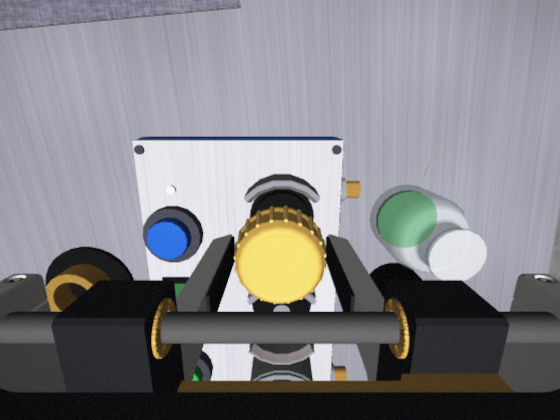

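Run:
```python
from h import *
m=cam("wrist");p=get_obs()["tool_pos"];print(p)
im=cv2.imread("pics/w7.png");g=cv2.medianBlur(cv2.cvtColor(im,cv2.COLOR_BGR2HSV),5);k=cv2.inRange(g,np.array((18,90,215)),np.array((34,255,255)))
n,l,s,c=cv2.connectedComponentsWithStats(k)
for i in range(1,n):
    if s[i,4]>300: print(s[i],c[i],ray(0,c[i],p[2]-.0197+.03,m))
print("tcp crown",proj(0,(p[0],p[1],p[2]+.0103),m))
y=1.489;X=np.array([np.cos(y),np.sin(y)])
for r in(.03,.032,.04): print(r,[proj(0,(*(np.array((.6462,.0575))+r*X),z),m).round(1) for z in(.085,.088,.091)])
cv2.imwrite("pics/w7c.png",cv2.resize(im[165:315,200:360],None,fx=4,fy=4,interpolation=cv2.INTER_CUBIC))
```

```text
[0.64613704 0.05836246 0.14185488]
[ 237  227   85   76 5011] [279.16962682 264.78686889] [0.6442569  0.0592307  0.15215488]
tcp crown [282.54514338 265.91515658]
0.03 [array([281.9, 191.9]), array([282. , 192.7]), array([282. , 193.6])]
0.032 [array([281.9, 189.3]), array([282. , 190.1]), array([282. , 190.9])]
0.04 [array([282., 179.]), array([282. , 179.7]), array([282. , 180.4])]
```

View pics/w7c.png

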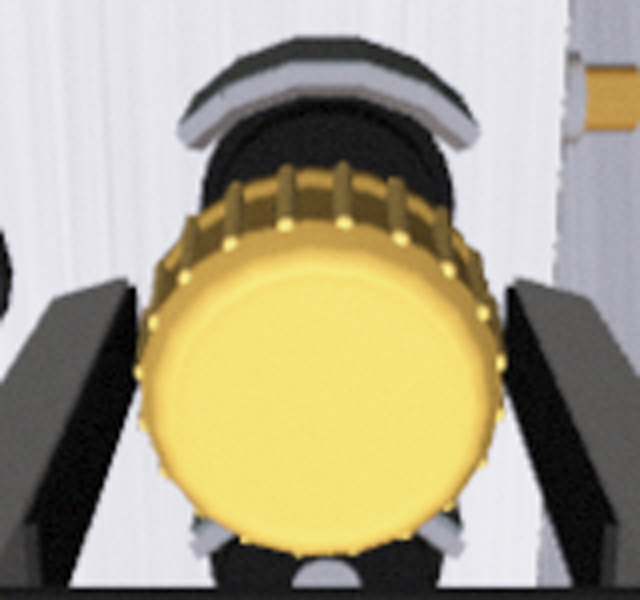

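Emit:
servo_tool([
  [-0.2,0.15,0,0],
  [-0.2,0.15,2,0],
  [-0.2,0.15,3.6,0],
  [-0.2,0.15,3.6,0],
  [-0.2,0.15,3.6,0],
  [-0.2,0.15,3.6,0],
])

```text
time: 14.85
tool_pos: [0.6472, 0.0553, 0.1051]
ee_rot: [3.141, 0.0, 1.488]
wrist_force: [0.2, -0.4, -0.0]
width: 0.0596
finger_force: 30.0
```

Emit:
servo_tool([
  [0,0,0.5,0],
  [0,0,1,0],
  [0,0,1,0],
  [0,0,1,0],
])

```text
time: 15.35
tool_pos: [0.6472, 0.0564, 0.0944]
ee_rot: [-3.142, -0.001, 1.488]
wrist_force: [1.6, 3.5, -1.8]
width: 0.0591
finger_force: 30.0
```

Emit:
servo_tool([
  [0,0,0.4,0],
  [0,0,0.8,0],
  [0,0,0.8,0],
  [0,0,0.8,0],
])

```text
time: 15.85
tool_pos: [0.6473, 0.0563, 0.0865]
ee_rot: [3.141, -0.002, 1.488]
wrist_force: [2.0, 4.7, 1.2]
width: 0.0596
finger_force: 30.0
```

Emit:
servo_tool([
  [0.1,0,0.15,0],
  [0.1,0,0.15,0],
  [0.1,0,0.15,0],
])

```text
time: 16.23
tool_pos: [0.6472, 0.0565, 0.0851]
ee_rot: [-3.142, 0.0, 1.488]
wrist_force: [1.7, 3.2, 0.6]
width: 0.0597
finger_force: 30.0
```

Emit:
servo_tool([
  [0,0,0.15,0],
  [0,0,0.15,0],
  [0,0,0.15,0],
])

```text
time: 16.6
tool_pos: [0.6473, 0.0565, 0.0838]
ee_rot: [3.142, 0.0, 1.488]
wrist_force: [0.6, 2.5, 1.0]
width: 0.0593
finger_force: 30.0
```

Emit:
servo_tool([
  [0.1,0,0.2,0],
  [0.1,0,0.2,0],
  [0.1,0,0.2,0],
])

```text
time: 16.98
tool_pos: [0.6473, 0.0565, 0.0832]
ee_rot: [3.141, 0.002, 1.488]
wrist_force: [-1.0, 0.9, 5.3]
width: 0.0595
finger_force: 30.0
```

Emit:
servo_tool([
  [0,0,0.2,0],
  [0,0,0.2,0],
  [0,0,0.2,0],
])

```text
time: 17.35
tool_pos: [0.6473, 0.0564, 0.0817]
ee_rot: [3.141, 0.002, 1.488]
wrist_force: [-2.4, 0.8, 6.4]
width: 0.0595
finger_force: 30.0
```

Emit:
servo_tool([
  [0,0,0.2,0],
  [0,0,0.4,0],
  [0,0,0.4,0],
  [0,0,0.4,0],
])

```text
time: 17.85
tool_pos: [0.6474, 0.0564, 0.0777]
ee_rot: [3.141, 0.002, 1.488]
wrist_force: [-2.1, 0.4, 7.0]
width: 0.0595
finger_force: 30.0
```

Emit:
servo_tool([
  [0,0,0.2,0],
  [0,0,0.2,0],
  [0,0,0.2,0],
])

```text
time: 18.23
tool_pos: [0.6475, 0.0564, 0.0775]
ee_rot: [3.14, 0.002, 1.487]
wrist_force: [-3.3, 0.8, 11.4]
width: 0.0592
finger_force: 30.0
```

Emit:
servo_tool([
  [0,0,0.2,0],
  [0,0,0.2,0],
  [0,0,0.2,0],
])

```text
time: 18.6
tool_pos: [0.6475, 0.0564, 0.0774]
ee_rot: [3.139, 0.002, 1.487]
wrist_force: [-6.6, 2.0, 17.8]
width: 0.0593
finger_force: 30.0
```

Emit:
servo_tool([
  [0,0,-0.4,0],
  [0,0,-0.4,0],
  [0,0,-0.4,0],
], claw=50)

```text
time: 18.98
tool_pos: [0.6467, 0.057, 0.0746]
ee_rot: [-3.14, 0.001, 1.488]
wrist_force: [-1.2, -0.1, -0.5]
width: 0.0757
finger_force: 0.0
```

Emit:
servo_tool([
  [0,0,-3,0],
  [0,0,-5,0],
  [0,0,-5,0],
  [0,0,-5,0],
], claw=255)

```text
time: 19.48
tool_pos: [0.6469, 0.0575, 0.1249]
ee_rot: [-3.14, 0.0, 1.488]
wrist_force: [-0.7, -0.5, 0.2]
width: 0.039
finger_force: 0.0
```

Run:
```python
from h import *
print(get_obs()["tool_pos"],get_obs()["width"]);cv2.imwrite("pics/w8.png",snapshot("wrist"))
```

```text
[0.64689959 0.05747767 0.12487598] 0.03904083393854351
```

View pics/w8.png

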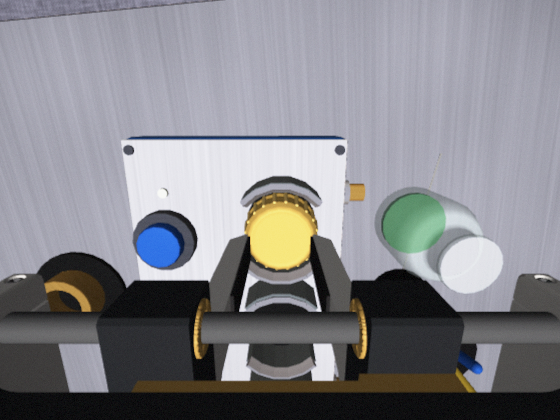

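Emit:
servo_tool([
  [0,0,1.5,0],
  [0,0,2,0],
  [0,0,2,0],
  [0,0,2.2,0],
  [0,0,2.3,0],
  [0,0,2.4,0],
  [0,0,2.4,0],
])

```text
time: 20.4
tool_pos: [0.6475, 0.0575, 0.1023]
ee_rot: [3.141, -0.0, 1.488]
wrist_force: [0.1, -0.5, 1.8]
width: 0.0002
finger_force: 0.7
```

Emit:
servo_tool([
  [0,0,0.2,0],
  [0,0,0.2,0],
  [0,0,0.2,0],
])

```text
time: 20.78
tool_pos: [0.6476, 0.0576, 0.1023]
ee_rot: [3.14, -0.0, 1.488]
wrist_force: [-2.0, 0.2, 8.1]
width: 0.0003
finger_force: 3.7
```

Emit:
servo_tool([
  [0,0,0.3,0],
  [0,0,0.4,0],
  [0,0,0.4,0],
  [0,0,0.4,0],
])

```text
time: 21.28
tool_pos: [0.6477, 0.0576, 0.1022]
ee_rot: [3.138, -0.0, 1.488]
wrist_force: [-7.7, -0.2, 17.6]
width: 0.0005
finger_force: 9.3
```

Emit:
servo_tool([
  [0,0,-3,0],
  [0,0,-7,0],
  [0,0,-7,0],
  [33,-12,-7,0],
  [33,-12,-7,0],
  [33,-12,-7,0],
  [33,-12,-7,0],
  [33,-12,-7,0],
], claw=50)

```text
time: 22.28
tool_pos: [0.5639, 0.3605, 0.1638]
ee_rot: [-3.14, 0.001, 1.488]
wrist_force: [1.0, 0.3, 1.2]
width: 0.0748
finger_force: 0.0
```

Emit:
servo_tool([
  [0,0,4,0],
  [0,0,5,0],
  [0,0,5,0],
  [0,0,5,0],
])

```text
time: 22.78
tool_pos: [0.5663, 0.3584, 0.1172]
ee_rot: [3.14, -0.001, 1.486]
wrist_force: [0.4, -0.3, 0.3]
width: 0.0757
finger_force: 0.0
```

```bash
cat >> h.py <<'E'
def crown(z):
    o=get_obs();m=cam("wrist");im=snapshot("wrist");p=o["tool_pos"];y=o["ee_rot"][2]
    X=np.array([np.cos(y),np.sin(y)]);Y=np.array([np.sin(y),-np.cos(y)]);print("tcp",p.round(4),y.round(3))
    g=cv2.medianBlur(cv2.cvtColor(im,cv2.COLOR_BGR2HSV),5);k=cv2.inRange(g,np.array((18,90,215)),np.array((34,255,255)))
    n,l,s,c=cv2.connectedComponentsWithStats(k)
    for i in range(1,n):
        if s[i,4]>300:
            e=ray(0,c[i],z,m)[:2];d=e-p[:2];print(s[i],c[i].round(1),e.round(4),"shift",(d@X*100).round(2),(d@Y*100).round(2))
E
python3 -c "
from h import *
crown(.032)"
```

```text
tcp [0.5663 0.3584 0.1172] 1.486
[ 236  129   58   59 2647] [264.8 158.8] [0.5565 0.4111] shift 5.16 -1.42
```

Emit:
servo_tool([
  [5.1,-1.3,0,0],
  [5.1,-1.3,3,0],
  [5.1,-1.3,3,0],
  [5.1,-1.3,3,0],
])

```text
time: 23.32
tool_pos: [0.5573, 0.4105, 0.0873]
ee_rot: [3.14, -0.001, 1.487]
wrist_force: [-0.6, -0.8, -0.1]
width: 0.0754
finger_force: 0.0
```

```bash
python3 -c "
from h import *
crown(.032)"
```

```text
tcp [0.5573 0.4105 0.0873] 1.487
[ 248    0   59   52 2506] [276.7  22.8] [0.5659 0.5545] shift 14.42 -0.35
[ 251  199   61   58 2790] [280.8 227.6] [0.5567 0.4113] shift 0.07 -0.07
```

```bash
python3 -c "
from h import *
im=snapshot('wrist');h=cv2.cvtColor(im,cv2.COLOR_BGR2HSV)
for v,u in((22,277),(228,281),(40,265)): print(im[v,u],h[v,u])
t=snapshot('top');print(blobs(t,(5,120,90),(35,255,255),100))
for b in blobs(t,(5,120,90),(35,255,255),100): print(t[int(b[0][1]),int(b[0][0])],ray('top',b[0],.032).round(3))
"
```

```text
[ 72 176 244] [ 18 180 244]
[127 232 247] [ 26 124 247]
[ 72 176 244] [ 18 180 244]
[([204.5, 179.5], 269, [196, 171, 18, 18]), ([174.1, 182.8], 270, [164, 174, 20, 19]), ([286.6, 195.1], 278, [278, 186, 19, 19]), ([170.9, 222.7], 138, [164, 216, 13, 16]), ([310.8, 274.5], 238, [301, 264, 21, 22]), ([508.6, 364.7], 1237, [438, 307, 122, 99])]
[ 65 157 238] [0.696 0.3   0.032]
[ 65 156 238] [0.683 0.391 0.032]
[119 222 240] [0.655 0.051 0.032]
[121 223 241] [0.562 0.392 0.032]
[27 30 30] [ 0.421 -0.025  0.032]
[202 218 212] [ 0.18  -0.595  0.032]
```

Emit:
servo_tool([
  [0.05,0,3,0],
  [0.05,0,5.5,0],
  [0.05,0,6.5,0],
  [0.05,0,6.5,0],
  [0.05,0,6.5,0],
])

```text
time: 24.1
tool_pos: [0.5575, 0.4119, 0.0227]
ee_rot: [3.139, -0.002, 1.488]
wrist_force: [0.5, -0.5, 0.2]
width: 0.0755
finger_force: 0.0
```

Emit:
servo_tool([
  [0,0,0,0],
  [0,0,0,0],
  [0,0,0,0],
  [0,0,0,0],
], claw=255)

```text
time: 24.6
tool_pos: [0.5571, 0.4118, 0.0219]
ee_rot: [3.14, -0.001, 1.488]
wrist_force: [-0.5, -0.9, 4.1]
width: 0.0592
finger_force: 30.0
```

Emit:
servo_tool([
  [0,0,-5,0],
  [0,0,-10,0],
  [0,0,-13.5,0],
  [-43,12,-13.5,0],
  [-43,12,-13.5,0],
  [-43,12,-13.5,0],
  [-43,12,-13.5,0],
  [-43,12,-13.5,0],
])

```text
time: 25.6
tool_pos: [0.615, 0.1026, 0.1551]
ee_rot: [-3.141, -0.0, 1.488]
wrist_force: [0.1, -0.3, -0.5]
width: 0.0599
finger_force: 30.0
```

Emit:
servo_tool([
  [-13.2,3.5,0,0],
  [-13.2,3.5,0,0],
  [-13.2,3.5,0,0],
  [-13.2,3.5,0,0],
  [-13.2,3.5,0,0],
  [-13.2,3.5,0,0],
])

```text
time: 26.35
tool_pos: [0.6391, -0.0279, 0.1559]
ee_rot: [3.142, -0.0, 1.491]
wrist_force: [0.8, 0.4, 0.5]
width: 0.0595
finger_force: 30.0
```

```bash
python3 -c "
from h import *
p=get_obs()['tool_pos'];crown(p[2]+.0103)
y=1.488;X=np.array([np.cos(y),np.sin(y)]);Y=np.array([np.sin(y),-np.cos(y)])
d=np.array([.6398,-.0328])-p[:2];print('go',d@X*100,d@Y*100)"
```

```text
tcp [ 0.6391 -0.0279  0.1559] 1.491
[ 247   82   66   69 3576] [280.  116.2] [0.6443 0.0544] shift 8.25 -0.15
[ 234  223   88   82 5304] [278.3 264.9] [ 0.6368 -0.0271] shift 0.06 -0.24
go -0.4779345787045876 0.10633290170496493
```

Emit:
servo_tool([
  [-0.35,0.1,2,0],
  [-0.35,0.1,4,0],
  [-0.35,0.1,5,0],
  [-0.35,0.1,5,0],
  [-0.35,0.1,5,0],
])

```text
time: 27.02
tool_pos: [0.6402, -0.0337, 0.1061]
ee_rot: [3.141, 0.0, 1.488]
wrist_force: [0.4, -0.4, 0.7]
width: 0.0595
finger_force: 30.0
```

Emit:
servo_tool([
  [0.05,0,0.5,0],
  [0.05,0,1,0],
  [0.05,0,1,0],
  [0.05,0,1,0],
])

```text
time: 27.52
tool_pos: [0.64, -0.0324, 0.0954]
ee_rot: [-3.141, -0.001, 1.488]
wrist_force: [1.5, 2.4, -1.0]
width: 0.0592
finger_force: 30.0
```

Emit:
servo_tool([
  [0,0,0.5,0],
  [0,0,0.9,0],
  [0,0,0.9,0],
  [0,0,0.9,0],
])

```text
time: 28.02
tool_pos: [0.64, -0.0325, 0.0862]
ee_rot: [-3.141, -0.001, 1.488]
wrist_force: [1.2, 5.3, -1.3]
width: 0.0594
finger_force: 30.0
```

Emit:
servo_tool([
  [0.15,0,0.2,0],
  [0.15,0,0.4,0],
  [0.15,0,0.6,0],
  [0.15,0,0.6,0],
])

```text
time: 28.52
tool_pos: [0.6401, -0.0324, 0.0828]
ee_rot: [3.141, 0.001, 1.488]
wrist_force: [-3.0, 1.4, 5.7]
width: 0.0592
finger_force: 30.0
```

Emit:
servo_tool([
  [0,0,0.2,0],
  [0,0,0.3,0],
  [0,0,0.4,0],
  [0,0,0.4,0],
])

```text
time: 29.02
tool_pos: [0.6402, -0.0324, 0.0791]
ee_rot: [3.14, 0.001, 1.487]
wrist_force: [-3.0, 2.0, 7.2]
width: 0.0597
finger_force: 30.0
```

Emit:
servo_tool([
  [0,0,0.2,0],
  [0,0,0.2,0],
  [0,0,0.2,0],
])

```text
time: 29.4
tool_pos: [0.6402, -0.0324, 0.0777]
ee_rot: [3.14, 0.001, 1.488]
wrist_force: [-2.5, 1.6, 9.1]
width: 0.0595
finger_force: 30.0
```

Emit:
servo_tool([
  [0,0,0.2,0],
  [0,0,0.3,0],
  [0,0,0.3,0],
])

```text
time: 29.78
tool_pos: [0.6403, -0.0324, 0.0777]
ee_rot: [3.139, 0.002, 1.488]
wrist_force: [-8.2, 2.7, 19.2]
width: 0.0596
finger_force: 30.0
```

Emit:
servo_tool([
  [0,0,-0.4,0],
  [0,0,-0.4,0],
  [0,0,-0.4,0],
], claw=50)

```text
time: 30.15
tool_pos: [0.6397, -0.032, 0.0747]
ee_rot: [-3.14, 0.001, 1.488]
wrist_force: [0.2, -0.3, -0.7]
width: 0.0752
finger_force: 0.0
```

Emit:
servo_tool([
  [0,0,-3,0],
  [0,0,-5,0],
  [0,0,-5,0],
  [0,0,-5,0],
  [0,0,-5,0],
], claw=255)

```text
time: 30.78
tool_pos: [0.6394, -0.0314, 0.1242]
ee_rot: [-3.139, -0.0, 1.488]
wrist_force: [0.1, -0.8, -0.0]
width: 0.029
finger_force: 0.0
```

Emit:
servo_tool([
  [0,0,1.5,0],
  [0,0,2,0],
  [0,0,2.3,0],
  [0,0,2.5,0],
  [0,0,2.5,0],
])

```text
time: 31.4
tool_pos: [0.6406, -0.0315, 0.1023]
ee_rot: [3.14, 0.0, 1.488]
wrist_force: [-0.9, 0.6, 5.8]
width: 0.0006
finger_force: 2.5
```

Emit:
servo_tool([
  [0,0,0.4,0],
  [0,0,0.4,0],
  [0,0,0.4,0],
])

```text
time: 31.78
tool_pos: [0.6407, -0.0315, 0.1022]
ee_rot: [3.138, 0.0, 1.488]
wrist_force: [-6.3, 1.5, 17.1]
width: 0.0004
finger_force: 8.3
```

Emit:
servo_tool([
  [0,0,-2,0],
  [0,0,-4,0],
  [-7.5,-9.8,-4,0],
  [-7.5,-9.8,-4,0],
  [-7.5,-9.8,-3,0],
  [-7.5,-9.8,0,0],
  [-7.5,-9.8,0.5,0],
  [-7.5,-9.8,0.5,0],
])

```text
time: 32.78
tool_pos: [0.5369, -0.0977, 0.0917]
ee_rot: [-3.141, -0.0, 1.489]
wrist_force: [0.5, -0.3, -0.6]
width: 0.0003
finger_force: 0.0
```

Run:
```python
from h import *
look(.0725,(55,120,60),(80,255,255))
look(.0725,(100,120,60),(125,255,255))
im=snapshot("wrist")
top=snapshot("top")
a=cv2.resize(im,None,fx=.95,fy=.95);cv2.imwrite("pics/w9.png",im)
```

```text
tcp [ 0.5369 -0.0977  0.0917] yaw 1.489
at [ 0.5347 -0.0962] r mm 17.9 px (254, 219, 52, 42) shift cm 0.13 -0.23
tcp [ 0.5373 -0.0979  0.0925] yaw 1.489
at [0.5466 0.0458] r mm 17.0 px (247, 0, 63, 34) shift cm 14.4 -0.26
```

Emit:
servo_tool([
  [0,-0.1,0.5,0],
  [0,-0.1,1,0],
  [0,-0.1,1.4,0],
  [0,-0.1,1.6,0],
  [0,-0.1,1.6,0],
  [0,-0.1,1.6,0],
])

```text
time: 33.72
tool_pos: [0.5361, -0.0982, 0.08]
ee_rot: [3.138, 0.0, 1.488]
wrist_force: [-4.5, 0.6, 17.3]
width: 0.0006
finger_force: 8.6
```

Emit:
servo_tool([
  [0,0.05,-2,0],
  [0,0.05,-4,0],
  [7,0.05,-4,0],
  [14.8,0.05,-4,0],
  [14.8,0.05,-4,0],
  [14.8,0.05,-4,0],
  [14.8,0.05,-4,0],
  [14.8,0.05,-4,0],
])

```text
time: 34.72
tool_pos: [0.5479, 0.048, 0.1156]
ee_rot: [-3.141, 0.0, 1.486]
wrist_force: [-0.3, 0.0, -0.3]
width: 0.0002
finger_force: 0.0
```

Emit:
servo_tool([
  [0,0,0,0],
  [0,0,0,0],
  [0,0,0,0],
  [0,0,0,0],
  [0,0,1.5,0],
  [0,0,1.5,0],
  [0,0,1.5,0],
  [0,0,1.5,0],
])

```text
time: 35.72
tool_pos: [0.5482, 0.0494, 0.101]
ee_rot: [3.141, -0.0, 1.488]
wrist_force: [-0.5, -0.8, -0.1]
width: 0.0006
finger_force: 0.0
```

Emit:
servo_tool([
  [0,0,0,0],
  [0,0,0,0],
  [0,0,0,0],
  [0,0,0,0],
  [0,0,0,0],
  [0,0,0,0],
  [0,0,0,0],
  [0,0,0,0],
])

```text
time: 36.72
tool_pos: [0.548, 0.0494, 0.1008]
ee_rot: [3.142, -0.0, 1.488]
wrist_force: [0.6, 0.5, 0.5]
width: 0.0004
finger_force: 0.0
```

Emit:
servo_tool([
  [0,0,0,0],
  [0,0,0,0],
  [0,0,0,0],
  [0,0,0,0],
  [0,0,0,0],
  [0,0,0,0],
  [0,0,0,0],
  [0,0,0,0],
])

```text
time: 37.72
tool_pos: [0.548, 0.0494, 0.1008]
ee_rot: [-3.142, -0.0, 1.488]
wrist_force: [0.3, 0.5, -1.0]
width: 0.0001
finger_force: 0.0
```

Run:
```python
from h import *
look(.0725,(100,120,60),(125,255,255))
t=snapshot("top");print(blobs(t,(18,100,90),(32,255,255),40))
```

```text
tcp [0.548  0.0494 0.1008] yaw 1.488
at [0.5475 0.0528] r mm 18.3 px (256, 212, 50, 38) shift cm 0.34 -0.08
[([324.9, 196.6], 41, [323, 191, 5, 13]), ([304.7, 270.2], 65, [301, 264, 11, 14])]
```

Emit:
servo_tool([
  [0.2,0.05,0,0],
  [0.2,0.05,0.5,0],
  [0.2,0.05,1.2,0],
  [0.2,0.05,1.8,0],
  [0.2,0.05,2.2,0],
  [0.2,0.05,2.4,0],
  [0.2,0.05,2.4,0],
  [0.2,0.05,2.4,0],
])

```text
time: 38.83
tool_pos: [0.5487, 0.0514, 0.0801]
ee_rot: [3.14, -0.0, 1.488]
wrist_force: [-5.9, 0.6, 14.2]
width: 0.0005
finger_force: 7.3
```

Emit:
servo_tool([
  [0,0,-2,0],
  [0,0,-4,0],
  [0,0,-7,0],
  [0,9,-7,0],
  [0,9,-7,0],
  [0,9,-7,0],
  [0,9,-7,0],
], claw=50)

```text
time: 39.7
tool_pos: [0.6373, 0.044, 0.1461]
ee_rot: [-3.14, -0.0, 1.488]
wrist_force: [-0.4, -0.8, 0.1]
width: 0.0671
finger_force: 0.0
```

Run:
```python
from h import *
crown(.088)
```

```text
tcp [0.6373 0.044  0.1461] 1.488
[ 261  182   61   59 2792] [290.5 211. ] [0.6452 0.0569] shift 1.35 0.68
[ 263  286   55   25 1070] [290.1 299.9] [ 0.639  -0.0223] shift -6.59 0.72
```

Emit:
servo_tool([
  [1.35,0.85,0,0],
  [1.35,0.85,3,0],
  [1.35,0.85,3.5,0],
  [1.35,0.85,3.5,0],
  [1.35,0.85,3.5,0],
])

```text
time: 40.38
tool_pos: [0.6486, 0.0568, 0.1133]
ee_rot: [3.139, -0.0, 1.488]
wrist_force: [0.2, 0.6, 0.6]
width: 0.0752
finger_force: 0.0
```

Run:
```python
from h import *
crown(.088)
```

```text
tcp [0.6486 0.0568 0.1133] 1.488
[ 243  211   69   64 3439] [277.1 242.6] [0.6453 0.0571] shift 0.0 -0.34
[ 248  344   61   33 1651] [278.1 357.8] [ 0.6379 -0.0385] shift -9.59 -0.28
```

Shift y_t about -0.15 and descend, grip, lift.

Emit:
servo_tool([
  [0,-0.15,1.5,0],
  [0,-0.15,3,0],
  [0,-0.15,3.5,0],
  [0,-0.15,3.5,0],
  [0,-0.15,3.5,0],
])

```text
time: 41.05
tool_pos: [0.6468, 0.0567, 0.0772]
ee_rot: [3.141, -0.0, 1.488]
wrist_force: [-0.7, -0.2, 0.9]
width: 0.0753
finger_force: 0.0
```

Emit:
servo_tool([
  [0,0,0,0],
  [0,0,0,0],
  [0,0,0,0],
  [0,0,0,0],
], claw=255)

```text
time: 41.55
tool_pos: [0.6468, 0.0568, 0.0773]
ee_rot: [3.141, -0.0, 1.488]
wrist_force: [0.8, -0.2, 1.6]
width: 0.0594
finger_force: 30.0
```

Emit:
servo_tool([
  [0,0,-1,0],
  [0,0,-3,0],
  [0,0,-6,0],
  [0,0,-9,0],
  [0,0,-9,0],
  [0,0,-9,0],
])

```text
time: 42.3
tool_pos: [0.6459, 0.0565, 0.1664]
ee_rot: [-3.14, 0.0, 1.488]
wrist_force: [0.5, -0.7, -1.2]
width: 0.0599
finger_force: 30.0
```

Emit:
servo_tool([
  [-41.8,-4.7,0,0],
  [-41.8,-4.7,0,0],
  [-41.8,-4.7,0,0],
  [-41.8,-4.7,0,0],
  [-41.8,-4.7,0,0],
  [-41.8,-4.7,0,0],
  [-41.8,-4.7,0,0],
  [-41.8,-4.7,0,0],
])

```text
time: 43.3
tool_pos: [0.5625, -0.3589, 0.1637]
ee_rot: [-3.137, -0.002, 1.483]
wrist_force: [0.3, 0.7, -0.8]
width: 0.0595
finger_force: 30.0
```

Emit:
servo_tool([
  [0,0,0,0],
  [0,0,0,0],
  [0,0,0,0],
])

```text
time: 43.68
tool_pos: [0.5656, -0.3545, 0.1669]
ee_rot: [-3.142, -0.0, 1.49]
wrist_force: [-0.4, 0.1, -0.6]
width: 0.06
finger_force: 30.0
```

Run:
```python
from h import *
m=cam("wrist");im=snapshot("wrist");print(get_obs()["tool_pos"])
cv2.imwrite("pics/w10.png",np.hstack([cv2.resize(im,(560,420))]))
```

```text
[ 0.56552008 -0.35470185  0.16696102]
```

View pics/w10.png

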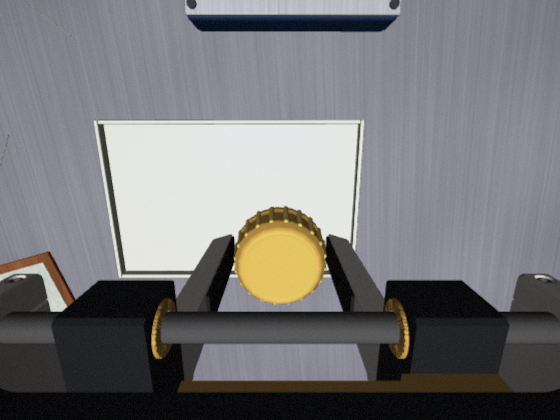

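Run:
```python
from h import *
m=cam("wrist");p=get_obs()["tool_pos"]
q=[ray(0,u,.016,m)[:2] for u in((97,121),(362,121),(354,277),(119,277))];print(np.round(q,4));c=np.mean(q,0);print("centre",c)
y=1.488;X=np.array([np.cos(y),np.sin(y)]);Y=np.array([np.sin(y),-np.cos(y)])
for s in(.065,-.065):
    e=c+np.array([.0012,-.001])+s*Y;d=e-p[:2];print(e,d@X*100,d@Y*100)
```

```text
[[ 0.3828 -0.2561]
 [ 0.6551 -0.2782]
 [ 0.6442 -0.4558]
 [ 0.3657 -0.4333]]
centre [ 0.51195271 -0.3558354 ]
[ 0.57793004 -0.36221102] -0.6457117547095066 1.298846880228749
[ 0.44837537 -0.35145979] -0.6457117547095049 -11.701153119771247
```

Emit:
servo_tool([
  [-0.6,1.3,3,0],
  [-0.6,1.3,7,0],
  [-0.6,1.3,11,0],
  [-0.6,1.3,13.5,0],
  [-0.6,1.3,13.9,0],
  [-0.6,1.3,13.9,0],
  [-0.6,1.3,13.9,0],
])

```text
time: 44.6
tool_pos: [0.5787, -0.3636, 0.0301]
ee_rot: [3.138, 0.002, 1.488]
wrist_force: [0.4, -0.2, -0.7]
width: 0.0594
finger_force: 30.0
```

Emit:
servo_tool([
  [0,0,0.2,0],
  [0,0,0.3,0],
  [0,0,0.3,0],
  [0,0,0.3,0],
])

```text
time: 45.1
tool_pos: [0.5775, -0.363, 0.0248]
ee_rot: [-3.142, -0.0, 1.488]
wrist_force: [0.4, -0.9, -0.8]
width: 0.0598
finger_force: 30.0
```

Emit:
servo_tool([
  [0,0,0.15,0],
  [0,0,0.15,0],
  [0,0,0.15,0],
])

```text
time: 45.48
tool_pos: [0.5776, -0.363, 0.0234]
ee_rot: [3.141, 0.0, 1.488]
wrist_force: [0.2, -0.8, 0.1]
width: 0.0594
finger_force: 30.0
```

Emit:
servo_tool([
  [0,0,0.1,0],
  [0,0,0.1,0],
  [0,0,0.1,0],
])

```text
time: 45.85
tool_pos: [0.5776, -0.3631, 0.0234]
ee_rot: [3.141, 0.0, 1.488]
wrist_force: [-1.6, 0.7, 4.7]
width: 0.0595
finger_force: 30.0
```

Emit:
servo_tool([
  [0,0,0,0],
  [0,0,0,0],
  [0,0,0,0],
  [0,0,-4,0],
  [0,0,-9,0],
  [0,0,-14,0],
  [0,0,-14,0],
  [0,0,-14,0],
], claw=50)

```text
time: 46.85
tool_pos: [0.5772, -0.3627, 0.1612]
ee_rot: [-3.141, -0.001, 1.488]
wrist_force: [-0.1, -0.2, -0.8]
width: 0.0759
finger_force: 0.0
```

Run:
```python
from h import *
p=get_obs()["tool_pos"];crown(.034)
y=1.488;X=np.array([np.cos(y),np.sin(y)]);Y=np.array([np.sin(y),-np.cos(y)])
d=np.array([.6398,-.0322])-p[:2];print(d@X*100,d@Y*100)
```

```text
tcp [ 0.5772 -0.3627  0.1612] 1.488
[ 259  185   43   42 1425] [280.  205.8] [ 0.5756 -0.3631] shift -0.05 -0.15
33.45641025355367 3.5041800095532474
```

Emit:
servo_tool([
  [33.4,3.5,0,0],
  [33.4,3.5,0,0],
  [33.4,3.5,0,0],
  [33.4,3.5,0,0],
  [33.4,3.5,0,0],
  [33.4,3.5,0,0],
  [33.4,3.5,0,0],
  [33.4,3.5,0,0],
])

```text
time: 47.9
tool_pos: [0.6395, -0.0347, 0.1613]
ee_rot: [-3.14, 0.001, 1.486]
wrist_force: [0.5, -1.1, 0.6]
width: 0.0752
finger_force: 0.0
```

Emit:
servo_tool([
  [0,0,3,0],
  [0,0,4.5,0],
  [0,0,4.5,0],
  [0,0,4.5,0],
])

```text
time: 48.4
tool_pos: [0.6405, -0.0338, 0.1182]
ee_rot: [3.14, 0.0, 1.487]
wrist_force: [0.5, -0.3, 0.5]
width: 0.0754
finger_force: 0.0
```

Run:
```python
from h import *
crown(.088)
```

```text
tcp [ 0.6405 -0.0338  0.1182] 1.487
[ 242  202   74   70 3756] [277.7 237.3] [ 0.6376 -0.0314] shift 0.21 -0.3
```

Emit:
servo_tool([
  [0.15,-0.1,1.5,0],
  [0.15,-0.1,3,0],
  [0.15,-0.1,4,0],
  [0.15,-0.1,4,0],
  [0.15,-0.1,4,0],
])

```text
time: 49.08
tool_pos: [0.6393, -0.0314, 0.0775]
ee_rot: [3.141, -0.0, 1.488]
wrist_force: [0.6, 0.1, 0.3]
width: 0.0758
finger_force: 0.0
```

Emit:
servo_tool([
  [0,0,0,0],
  [0,0,0,0],
  [0,0,0,0],
  [0,0,0,0],
], claw=255)

```text
time: 49.58
tool_pos: [0.6396, -0.0314, 0.078]
ee_rot: [3.14, -0.0, 1.488]
wrist_force: [0.3, 0.1, 2.0]
width: 0.0595
finger_force: 30.0
```

Emit:
servo_tool([
  [0,0,-1,0],
  [0,0,-3,0],
  [0,0,-6,0],
  [0,0,-9,0],
  [0,0,-9,0],
  [0,0,-9,0],
])

```text
time: 50.32
tool_pos: [0.6386, -0.0316, 0.1668]
ee_rot: [-3.14, 0.0, 1.488]
wrist_force: [0.5, 0.3, 0.0]
width: 0.0592
finger_force: 30.0
```

Emit:
servo_tool([
  [-33.5,-16.3,0,0],
  [-33.5,-16.3,0,0],
  [-33.5,-16.3,0,0],
  [-33.5,-16.3,0,0],
  [-33.5,-16.3,0,0],
  [-33.5,-16.3,0,0],
  [-33.5,-16.3,0,0],
  [-33.5,-16.3,0,0],
])

```text
time: 51.32
tool_pos: [0.4484, -0.3511, 0.1656]
ee_rot: [-3.139, -0.003, 1.487]
wrist_force: [0.1, 0.8, -0.2]
width: 0.0594
finger_force: 30.0
```

Emit:
servo_tool([
  [0,0,0,0],
  [0,0,0,0],
  [0,0,0,0],
])

```text
time: 51.7
tool_pos: [0.4496, -0.3509, 0.1673]
ee_rot: [3.141, -0.0, 1.49]
wrist_force: [-0.1, 0.8, 0.5]
width: 0.0597
finger_force: 30.0
```

Emit:
servo_tool([
  [0,0,3,0],
  [0,0,7,0],
  [0,0,11,0],
  [0,0,13.5,0],
  [0,0,13.9,0],
  [0,0,13.9,0],
  [0,0,13.9,0],
])

```text
time: 52.58
tool_pos: [0.45, -0.3526, 0.0302]
ee_rot: [3.139, 0.002, 1.488]
wrist_force: [-0.1, -0.1, -0.0]
width: 0.0596
finger_force: 30.0
```

Emit:
servo_tool([
  [0,0,0.2,0],
  [0,0,0.3,0],
  [0,0,0.3,0],
  [0,0,0.3,0],
])

```text
time: 53.08
tool_pos: [0.449, -0.3518, 0.0253]
ee_rot: [3.142, -0.0, 1.488]
wrist_force: [0.5, 0.1, -0.6]
width: 0.0594
finger_force: 30.0
```

Emit:
servo_tool([
  [0,0,0.15,0],
  [0,0,0.15,0],
  [0,0,0.15,0],
])

```text
time: 53.45
tool_pos: [0.4491, -0.3519, 0.024]
ee_rot: [3.141, 0.0, 1.488]
wrist_force: [-0.9, 0.4, 1.2]
width: 0.0595
finger_force: 30.0
```

Emit:
servo_tool([
  [0,0,0.1,0],
  [0,0,0.1,0],
])

```text
time: 53.7
tool_pos: [0.4491, -0.352, 0.024]
ee_rot: [3.141, 0.0, 1.488]
wrist_force: [-1.6, 1.5, 5.1]
width: 0.0595
finger_force: 30.0
```

Emit:
servo_tool([
  [0,0,0,0],
  [0,0,0,0],
  [0,0,0,0],
  [0,0,-4,0],
  [0,0,-9,0],
  [0,0,-14,0],
  [0,0,-18,0],
  [0,0,-18,0],
], claw=50)

```text
time: 54.7
tool_pos: [0.4505, -0.3532, 0.2073]
ee_rot: [3.135, 0.005, 1.488]
wrist_force: [-0.2, 1.3, 0.3]
width: 0.0757
finger_force: 0.0
```

Emit:
servo_tool([
  [0,0,0,0],
  [0,0,0,0],
  [0,0,0,0],
])

```text
time: 55.08
tool_pos: [0.4485, -0.3513, 0.2009]
ee_rot: [-3.139, -0.002, 1.488]
wrist_force: [0.0, 0.9, 0.4]
width: 0.0754
finger_force: 0.0
```

Run:
```python
from h import *
crown(.034);print(get_obs())
t=snapshot("top");print(blobs(t,(18,100,90),(32,255,255),40))
s=snapshot("side");print(blobs(s,(18,100,90),(32,255,255),40))
for z in((.577,-.363,.034),(.449,-.352,.034),(.4205,-.0225,.032)): print(proj("side",z),proj("top",z))
t0=cv2.imread("pics/top0.png");print("bottle/pens diff",cv2.absdiff(t,t0)[140:175,280:340].max(2).mean())
```

```text
tcp [ 0.4485 -0.3513  0.2009] 1.488
[ 372  179   42   39 1206] [392.1 198.2] [ 0.5757 -0.3634] shift -0.15 12.79
[ 262  180   39   38 1172] [280.6 198.7] [ 0.4471 -0.3534] shift -0.22 -0.12
{'time': 55.125, 'joint_positions': array([-7.64040486e-01,  1.37532771e-01,  1.35133233e+00,  6.82373680e-05,
        1.65545460e+00, -6.81267222e-01]), 'qvel': array([-8.90989629e-04, -7.14816892e-03, -9.57289973e-03,  5.70186664e-04,
        9.09710480e-04,  8.61538493e-05]), 'joint_torque': array([ 1.51831584e-03, -3.59694386e+01, -3.00530148e+01,  4.76577028e-02,
        7.13370298e-02, -1.85405747e-04]), 'tool_pos': array([ 0.44857777, -0.3513945 ,  0.20126769]), 'ee_rot': array([-3.13951718e+00, -1.77026204e-03,  1.48802690e+00]), 'wrist_force': array([0.19279536, 0.5068255 , 0.5131333 ]), 'wrist_torque': array([-0.05840229,  0.09415235,  0.02896675]), 'finger_force': 0.0, 'width': 0.07533970133968995}
[([424.1, 225.0], 268, [415, 216, 19, 18]), ([422.0, 267.7], 279, [413, 259, 19, 18]), ([310.9, 274.7], 233, [301, 264, 21, 22])]
[([49.8, 195.6], 406, [34, 187, 32, 18]), ([44.5, 217.8], 435, [29, 209, 33, 19]), ([35.1, 242.9], 363, [22, 233, 33, 21]), ([305.0, 328.0], 324, [296, 318, 19, 21]), ([258.5, 334.0], 325, [249, 324, 20, 22])]
[305.15340186 323.97588448] [424.43220879 224.59892752]
[258.51546273 329.65906966] [421.83840366 267.62845518]
[230.5277109  246.13067564] [309.87116607 274.48116489]
bottle/pens diff 5.9523809523809526
```

```bash
python3 -c "
from bench import *
print(close_job())"
```

```text
the job is handed in; nothing more can be done
None
```

The job is handed in at about 55 s: the ring is flat on the pad, both gold caps were pressed home, tested and vented, and they now stand crown up in the tray; the bottle and pen pot were not touched.

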